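Slide the spacer under the raised press plate and hold the plate down flush

TASK

Two small spring presses stand on the bench: slide the orange spacer (it has an upright steel grip), nose first, into the one whose gap is tall enough, until it is fully home against the stop at the back, and let it go; do not jam it against the other press. Then press that plate (a red pad marks its middle) down with the fingertips until it lies flush and firm on the spacer, and finish while still holding it pressed down, since its spring would lift it again. Leave the solder bobbin, the bottle and the tape measure where they stand.

Things in the scene. Friction and masses are not known exactly. Their poses are not given: they have to be found in the camera images.
- press_tall: The press with the tall gap, fixed: grey bed 200 x 100 x 8 mm, over it an aluminium plate 97 x 72 x 5 mm, hinged across the back and held tilted up by a spring. Origin at the centre of the bed's underside; +x into the gap, towards the hinge. Two rails 10 mm high and 40 mm apart form a channel along x from -55 to +45 mm, with flared lead-ins over the 20 mm before it.
- press_tall_mouth (a point): On the tall press's bed (8 mm above the bench), mid-channel, below the plate's front edge; +x into the gap, z up. The gap over the bed is 29 mm high here and narrows to 14 mm at the hinge, 95 mm further in; the edge's top is 42 mm above the bench. The bench before the press is clear.
- press_tall_home (a point): Where the middle of the underside of the spacer's nose comes when it is home: on the bed at the face of the dark stop (10 mm high), 62 mm beyond press_tall_mouth along +x; same axes.
- press_tall_pad (a point): Centre of the upper face of the red pad (30 mm across) on the tall press's plate; moves with the plate, 55 mm before the hinge; z is normal to the plate. With the plate raised it is about 38 mm above the bench; level on the spacer it is 29 mm above the bench, and 40 mm beyond press_tall_mouth along x.
- press_tall_hinge (a joint): Tilt of the tall press's plate in rad: 0.16 as the spring holds it raised, 0 when it is level and flush on the spacer, -0.03 if pressed down with nothing under it. About 6 N on the red pad brings it level. There the plate bears on the spacer, which is rigid, and the force rises steeply; 12 to 20 N in all holds it well.
- press_tall_plate: The hinged plate of the tall press, with its red pad: origin on the hinge, at the middle of the plate's underside; x points away from its front edge. Its tilt is joint press_tall_hinge.
- press_low_mouth (a point): The other press, built alike but with its plate set too low for the spacer: the gap is 10 mm at this point and 7 mm at the hinge. Point and axes as press_tall_mouth; the plate's top is at most 23 mm above the bench.
- press_low: The whole low press (bed, rails and plate): origin at the centre of the bed's underside, 25 mm beyond press_low_mouth along +x.
- spacer_grip (a point): Centre of the spacer's upright steel grip block, the place to grasp: 16 mm (x) x 24 mm (y) x 46 mm high, standing on the rear end of the tongue from 14 to 60 mm above the spacer's underside; this point is 37 mm above the underside, half-way up the block. x points to the nose. With the spacer home, the grip's centre is 38 mm before press_tall_mouth.
- spacer_nose (a point): Middle of the lower edge of the spacer's nose, 100 mm ahead (+x) of the grip and level with the underside. The orange tongue is 36 mm wide, 14 mm thick, and runs from 12 mm behind the grip's centre to here; its last 14 mm are 28 mm wide. z up.
- spacer: The orange spacer with its steel grip, about 0.15 kg, most of it in the grip; origin on the underside below the grip's centre, +x to the nose, z up.
- bobbin: Bystander: bobbin of solder standing on its flange, 52 mm across, 40 mm high; origin at the centre of its underside.
- bottle: Bystander: small brown bottle, 37 mm across, 80 mm high; origin at the centre of its underside.
- tape_measure: Bystander: yellow tape measure, 30 x 66 x 56 mm; origin at the centre of its underside.
Mind the look-alikes: they are no part of the job. Leave any pink or yellow look-alike of the press_tall alone.

How it is judged:
By the outcome, as a careful person would: the job done as asked, in the order asked, and still so for the second after the job is handed in, while the arm keeps its last pose, push and grip.
It also fails if it takes over 50 s, if anything falls off the work surface, if the arm or the gripper's body presses on something with over 40 N, if the wrist force passes 120 N, or if a joint passes its speed limit or range.

ROBOT

A 6-joint arm with a two-finger parallel gripper is mounted at the origin on the work surface; the furniture and walls round the work are solid. World frame = base frame: x ahead of the robot, y to its left, z up, the work surface at z = 0. Lengths are in m, angles in rad, forces in N, time in s.
With the tool pointing down it reaches from about 0.3 to 0.825 m from the base axis. Payload 5.4 kg.
Tool frame: the origin (TCP) lies midway between the tips of the shut fingers; the grasp point (between the pads) lies 19 mm behind it; z points along the fingers, y is the line along which they close (so a half turn about z gives the same grasp; the last joint's range is limited). The gripper opens to 92 mm and grips with 3 to 60 N. Pads are 20 mm wide; open, the fingers measure 128 mm over their backs; the gripper's body (75 mm by 189 mm) begins 69 mm behind the grasp point.
Start: joints at [-1.329, 0.158, 1.597, -0, 1.386, -0.21], TCP at [0.251, -0.517, 0.215] pointing down, gripper open.
Joint ranges: [-2.91, 2.91], [-0.94, 2.29], [0.18, 2.7], [-1.29, 4.43], [0.17, 2.64], [-3, 3]. Speed limits (rad/s): [2.57, 2.57, 3.14, 3.14, 3.14, 3.14].

INTERFACE

Orientations are given as a rotation vector (axis times angle).
In Python, from plant import bot gives the robot as it stands.
- The arm moves only by the tool carry_out, never from a script. Its argument "targets" is text: rows parted by semicolons, each of 5 numbers parted by spaces: the opening in per cent of the stroke, from 0 (shut) to 100 (fully open), then the shift along the tool's x, y, z in m, then the turn about the tool's z in degrees. In form: fingers x y z twist; .... A call has 1 to 5 rows; each row shifts and turns the commanded pose from where the row before left it, along the tool's axes as they then stand; what a row does not reach is not made up. A row lasts 1/8 s, in which the tool goes at most 62.5 mm and 10.7 degrees, less where a joint would pass 70% of its speed; a pose out of reach is approached as far as the arm can. A call with a gripper value outside its range is refused whole. The fingers move at their own pace and stop on an object; the grip force is fixed at half the most. Time passes only in rows, so rows that do not move let the fingers close. It gives the time, the measured TCP pose, the force, the opening and the grip force at its end, in the units of the state.
- bot.state(): the state, without advancing time (a new reading comes with each control period).
- bot.get_image(name): name is "side" or "top" or "wrist"; returns the picture (420x560x3 uint8, red, green, blue); there is no depth.
- bot.calibration(name): a dict with "fx", "fy", "cx", "cy" (pixels), "extrinsics" (4x4, takes a point from camera to world coordinates); the wrist camera has in their place "hand_eye" (4x4, takes a point from camera to tool coordinates, whose origin is the TCP and whose axes are the flange's). Camera axes: x right, y down, z forward; pixel columns grow to the right and rows downward; lengths in m; the calibration is good to about 2 mm. A picture is of the moment at which its call begins: read the wrist's pose just before it. calibration takes no time and is no camera call.
- bot.hand_in(): hands the job in; it is judged then, once.
The state is a dict: "time_s": time; "qpos": joint angles; "joint_vel": joint speeds; "effort": joint torques, N m; "tcp_pos": TCP position; "tool_rot": TCP orientation; "contact_force": force on the tool from outside, world axes, zero at the start; "moment": the same for the moment, N m; "opening": opening from 0.0 (shut) to 1.0 (fully open); "grip_force": force on a finger pad.
Only numpy, scipy, OpenCV 4.12 (cv2) and the standard library are available. Lean on these libraries where they do the work, as an engineer would, in place of code of your own. Each camera call takes 0.05 s, during which the arm holds its last target. There are 200 camera calls.

## Working session

There is one attempt and no reset: what is moved stays moved. The work goes in short steps, Python scripts to look and compute and a tool call to move; the robot and the scene stay as the last step left them, time stands still between calls to the robot, and variables do not carry over. Pictures are saved under pics/ and viewed, at most 10 in all, crops included, and the job is handed in when it is done.

Besides the shell and the picture viewer there is one more tool, called after "Emit:" as name(argument=value, ...), one argument or row to a line, values as JSON. carry_out: Moves the arm, as the interface text tells. Its arguments: {"type":"object","properties":{"targets":{"type":"string"}},"required":["targets"]}

```bash
mkdir -p pics; python3 - <<'E'
from plant import bot
import cv2,numpy as np
np.set_printoptions(precision=4,suppress=True)
s=bot.state();print(s)
for n in("top","side"):
    cv2.imwrite(f"pics/{n}0.png",bot.get_image(n)[:,:,::-1]);print(bot.calibration(n))
print(bot.calibration("wrist"))
E
```

```text
{'time_s': 0.0, 'qpos': array([-1.3291,  0.159 ,  1.5982, -0.    ,  1.3862, -0.2101]), 'joint_vel': array([ 0.0026, -0.0003, -0.    ,  0.0017, -0.001 ,  0.0002]), 'effort': array([  0.0002, -38.5568, -32.2108,   0.0701,   0.0377,  -0.0001]), 'tcp_pos': array([ 0.2508, -0.5167,  0.2136]), 'tool_rot': array([-3.06  , -0.7032,  0.0001]), 'contact_force': array([-0.33  , -0.6574, -0.3026]), 'moment': array([-0.0245,  0.0133, -0.0239]), 'grip_force': 0.0, 'opening': 1.001523305289762}
{'fx': 546.8727314594677, 'fy': 546.8727314594677, 'cx': 285.09314873183865, 'cy': 212.44638816871125, 'extrinsics': array([[-0.0408, -0.9773,  0.2081,  0.1689],
       [-0.9992,  0.0393, -0.0115,  0.0278],
       [ 0.0031, -0.2084, -0.978 ,  1.6601],
       [ 0.    ,  0.    ,  0.    ,  1.    ]])}
{'fx': 511.82614176664043, 'fy': 511.82614176664043, 'cx': 286.14208301471126, 'cy': 209.62615912664262, 'extrinsics': array([[ 0.9921,  0.0546, -0.1132,  0.6815],
       [ 0.1251, -0.5142,  0.8485, -1.0386],
       [-0.0118, -0.8559, -0.5169,  0.6829],
       [ 0.    ,  0.    ,  0.    ,  1.    ]])}
{'fx': 301.61182284876566, 'fy': 301.61182284876566, 'cx': 280.8977836901648, 'cy': 211.48646629251206, 'hand_eye': array([[ 0.0007, -0.971 , -0.2392,  0.0665],
       [ 1.    ,  0.0005,  0.0007, -0.0004],
       [-0.0006, -0.2392,  0.971 , -0.1698],
       [ 0.    ,  0.    ,  0.    ,  1.    ]])}
```

View pics/top0.png

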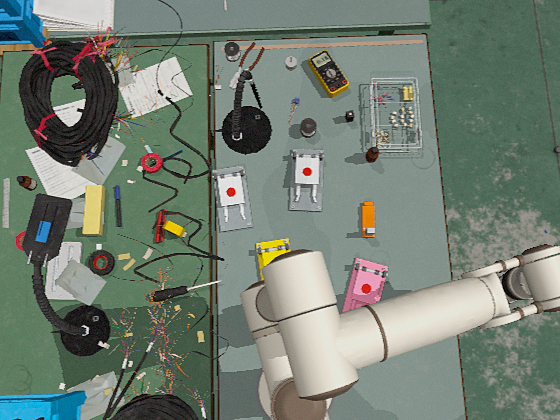

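View pics/side0.png

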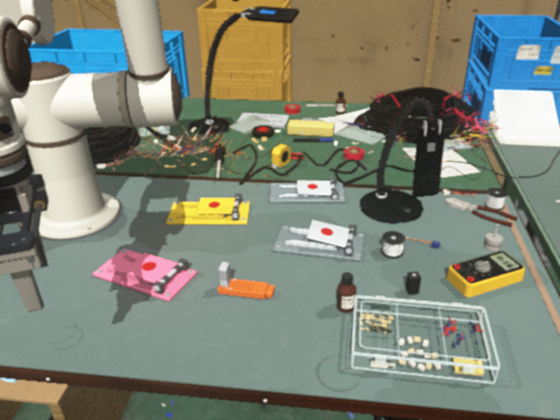

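The presses are grey: one at top (307,175), whose plate looks raised in the side view at (325,235), and one at (231,195), which looks low. The spacer is at top (368,219), with its grip at the robot end (side 223,275) and its nose away from the robot. I'll enlarge both.

```bash
python3 - <<'E'
import cv2,numpy as np
a=cv2.imread("pics/top0.png");b=cv2.imread("pics/side0.png")
A=cv2.resize(a[140:250,210:390],None,fx=4.4,fy=4.4,interpolation=cv2.INTER_CUBIC)
B=cv2.resize(b[175:305,210:380],None,fx=4.6,fy=4.6,interpolation=cv2.INTER_CUBIC)
cv2.imwrite("pics/ca.png",A);cv2.imwrite("pics/cb.png",B);print(A.shape,B.shape)
E
```

```text
(484, 792, 3) (598, 782, 3)
```

View pics/ca.png

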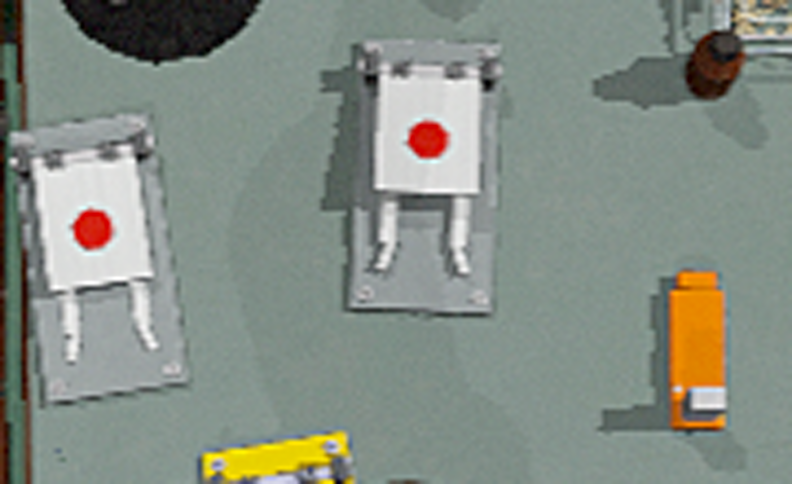

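View pics/cb.png

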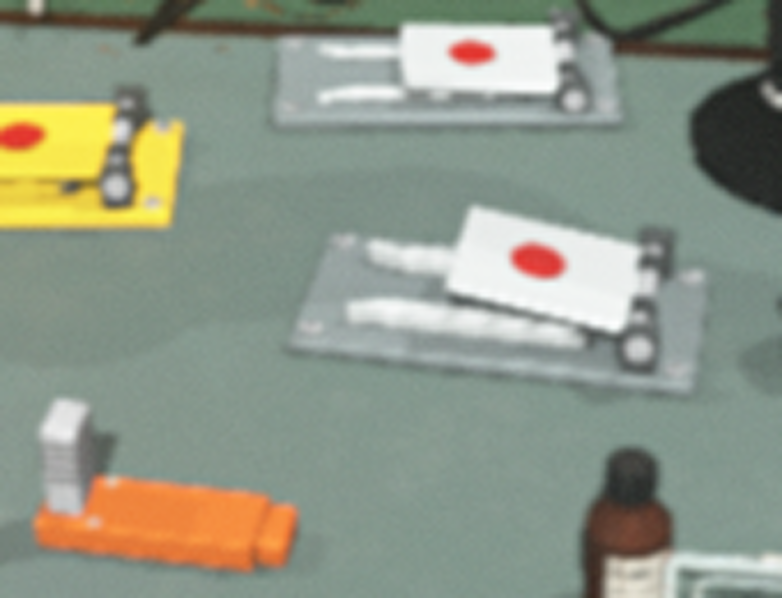

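```bash
cat > h.py <<'E'
from plant import bot
import numpy as np
np.set_printoptions(precision=4,suppress=True)
def ray(n,uv,z,T=None,cal=None):
    c=cal or bot.calibration(n)
    E=T if T is not None else c["extrinsics"]
    uv=np.atleast_2d(uv).astype(float)
    d=np.c_[(uv[:,0]-c["cx"])/c["fx"],(uv[:,1]-c["cy"])/c["fy"],np.ones(len(uv))]@E[:3,:3].T
    o=E[:3,3];return o+d*((z-o[2])/d[:,2])[:,None]
def crop(uv,s,off): return (np.array(uv)+.5)/s-.5+np.array(off)
E
python3 - <<'E'
from h import *
A=lambda p:crop(p,4.4,(210,140)); B=lambda p:crop(p,4.6,(210,175))
print("bed top",ray("top",A([(348,308),(492,312),(500,48),(360,43)]),.008))
print("pad",ray("top",A([(428,139)]),.038),ray("side",B([(538,261)]),.038))
print("plate front",ray("top",A([(375,191),(480,194)]),.042))
print("plate back",ray("top",A([(378,65),(482,68)]),.027))
print("bed side bottom? top",ray("side",B([(292,345),(690,385),(335,237)]),.008))
print("tongue side",ray("side",B([(250,556),(40,540),(268,495),(295,508),(258,532)]),.014))
print("tongue top",ray("top",A([(670,290),(724,292),(678,271),(717,272)]),.014),ray("top",A([(671,428),(724,428)]),0.007))
print("griptop",ray("top",A([(690,388),(724,388),(690,408),(724,408)]),.06),ray("side",B([(68,404)]),.06))
E
```

```text
bed top [[ 0.5288 -0.0032  0.008 ]
 [ 0.5219 -0.1042  0.008 ]
 [ 0.7158 -0.1205  0.008 ]
 [ 0.7235 -0.02    0.008 ]]
pad [[ 0.6411 -0.0637  0.038 ]] [[ 0.6437 -0.0652  0.038 ]]
plate front [[ 0.6039 -0.0248  0.042 ]
 [ 0.5988 -0.0977  0.042 ]]
plate back [[ 0.7003 -0.0316  0.027 ]
 [ 0.6951 -0.1052  0.027 ]]
bed side bottom? top [[ 0.5263 -0.1074  0.008 ]
 [ 0.7202 -0.1191  0.008 ]
 [ 0.5345 -0.0086  0.008 ]]
tongue side [[ 0.5325 -0.2716  0.014 ]
 [ 0.44   -0.2714  0.014 ]
 [ 0.5338 -0.2301  0.014 ]
 [ 0.5471 -0.2377  0.014 ]
 [ 0.5334 -0.2556  0.014 ]]
tongue top [[ 0.5314 -0.2294  0.014 ]
 [ 0.5284 -0.2671  0.014 ]
 [ 0.5448 -0.236   0.014 ]
 [ 0.543  -0.2633  0.014 ]] [[ 0.4346 -0.2243  0.007 ]
 [ 0.4331 -0.2611  0.007 ]]
griptop [[ 0.4529 -0.2309  0.06  ]
 [ 0.452  -0.2539  0.06  ]
 [ 0.4392 -0.23    0.06  ]
 [ 0.4383 -0.2529  0.06  ]] [[ 0.4471 -0.2337  0.06  ]]
```

Emit:
carry_out(
  targets="100 0 0 -0.01 9.8; 100 0 0 -0.01 9.8; 100 0 0 0 9.7; 100 0 0 0 0",
)

```text
time_s: 0.6
tcp_pos: [0.2509, -0.5171, 0.2342]
tool_rot: [-3.14, 0.091, 0.0]
contact_force: [0.6, -0.1, -0.2]
opening: 1.001
grip_force: 0.0
```

```bash
cat >> h.py <<'E'
from scipy.spatial.transform import Rotation as R
def go(xyz,yaw=None):
    s=bot.state();M=R.from_rotvec(s["tool_rot"]).as_matrix()
    y=np.arctan2(M[1,0],M[0,0])
    print("t",s["time_s"],"tcp",s["tcp_pos"],"yaw",y,"tilt",M[:,2],"F",s["contact_force"],"open",s["opening"],s["grip_force"])
    print("shift tool",M.T@(np.array(xyz)-s["tcp_pos"]),"turn",None if yaw is None else np.degrees(y-yaw))
E
python3 -c "
from h import *
go((.446,-.242,.17),-.06)"
```

```text
t 0.6 tcp [ 0.2509 -0.5171  0.2342] yaw -0.057748767321811195 tilt [-0.0002  0.0007 -1.    ] F [ 0.564  -0.1193 -0.1874] open 1.0014741462817693 0.0
shift tool [ 0.1789 -0.2858  0.0644] turn 0.12898613116215144
```

Emit:
carry_out(
  targets="100 0.030 -0.0476 0.0105 0; 100 0.030 -0.0476 0.0105 0; 100 0.030 -0.0476 0.0105 0; 100 0.030 -0.0476 0.0105 0; 100 0.030 -0.0476 0.0105 0",
)

```text
time_s: 1.23
tcp_pos: [0.4155, -0.2869, 0.1815]
tool_rot: [-3.14, 0.088, 0.0]
contact_force: [0.3, -1.3, -0.2]
opening: 1.005
grip_force: 0.0
```

Emit:
carry_out(
  targets="100 0.029 -0.0476 0.0105 0; 100 0 0 0 0; 100 0 0 0 0",
)

```text
time_s: 1.6
tcp_pos: [0.4464, -0.2432, 0.1715]
tool_rot: [3.14, -0.09, -0.001]
contact_force: [0.1, -0.5, 0.8]
opening: 0.998
grip_force: 0.0
```

```bash
python3 - <<'E'
from h import *
import cv2
go((.446,-.242,.17),-.06)
cv2.imwrite("pics/w1.png",bot.get_image("wrist")[:,:,::-1])
E
```

```text
t 1.6 tcp [ 0.4464 -0.2432  0.1715] yaw -0.057403609856598856 tilt [-0.0005 -0.0003 -1.    ] F [ 0.0928 -0.4923  0.7961] open 0.9983713133069896 0.0
shift tool [-0.0005 -0.0012  0.0015] turn 0.14876219718625203
```

View pics/w1.png

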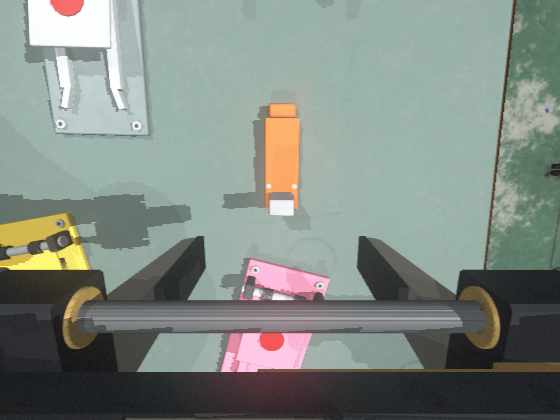

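The spacer is well in view: grip top at (269-295, 200-215), nose corners at (270,103) and (296,103). The corners of the pink press are at (248,261) and (328,277).

```bash
cat >> h.py <<'E'
def wrist(uv,z):
    s=bot.state();T=np.eye(4);T[:3,:3]=R.from_rotvec(s["tool_rot"]).as_matrix();T[:3,3]=s["tcp_pos"]
    c=bot.calibration("wrist");return ray("wrist",uv,z,T@c["hand_eye"],c)
E
python3 - <<'E'
from h import *
print("griptop",wrist([(269,200),(295,200),(269,215),(295,215)],.06))
print("tongue",wrist([(266,118),(299,118),(270,104),(296,104)],.014))
print("pink",wrist([(248,261),(328,277)],.008))
print("bed front",wrist([(56,135),(148,135)],.008))
print("rail tips",wrist([(66,108),(124,108)],.018))
E
```

```text
griptop [[ 0.4553 -0.2331  0.06  ]
 [ 0.4538 -0.2579  0.06  ]
 [ 0.4406 -0.2321  0.06  ]
 [ 0.4391 -0.2572  0.06  ]]
tongue [[ 0.5328 -0.2336  0.014 ]
 [ 0.5308 -0.2678  0.014 ]
 [ 0.5463 -0.2386  0.014 ]
 [ 0.5448 -0.2653  0.014 ]]
pink [[ 0.3725 -0.2006  0.008 ]
 [ 0.3462 -0.2949  0.008 ]]
bed front [[ 0.529  -0.0076  0.008 ]
 [ 0.5232 -0.1059  0.008 ]]
rail tips [[ 0.5542 -0.0312  0.018 ]
 [ 0.5507 -0.0901  0.018 ]]
```

Emit:
carry_out(
  targets="100 0.001 0.002 0.05 0.5; 100 0 0 0.05 0; 100 0 0 0.03 0; 100 0 0 0.0215 0; 100 0 0 0 0",
)

```text
time_s: 2.28
tcp_pos: [0.4458, -0.2453, 0.0188]
tool_rot: [-3.138, 0.11, 0.004]
contact_force: [0.5, 0.1, 0.2]
opening: 0.999
grip_force: 0.0
```

Emit:
carry_out(
  targets="40 0 0 0 0; 20 0 0 0 0; 0 0 0 0 0; 0 0 0 0 0; 0 0 0 0 0",
)

```text
time_s: 2.9
tcp_pos: [0.4477, -0.2449, 0.0202]
tool_rot: [3.14, -0.107, 0.0]
contact_force: [-0.2, -0.4, -0.1]
opening: 0.48
grip_force: 0.0
```

Emit:
carry_out(
  targets="0 0 0 0 0; 0 0 0 0 0",
)

```text
time_s: 3.15
tcp_pos: [0.4475, -0.2447, 0.02]
tool_rot: [-3.139, 0.107, 0.0]
contact_force: [-0.6, 2.1, 1.5]
opening: 0.261
grip_force: 5.0
```

```bash
python3 -c "
from h import *
go((.4473,-.245,.07),-.066)"
```

```text
t 3.15 tcp [ 0.4475 -0.2447  0.02  ] yaw -0.06827078269165872 tilt [-0.0003  0.0006 -1.    ] F [-0.5653  2.0993  1.4991] open 0.2612452637196919 4.9791475385427475
shift tool [-0.0002  0.0003 -0.05  ] turn -0.13010626442340137
```

Emit:
carry_out(
  targets="0 0 0 0 0; 0 0 0 -0.02 0; 0 0 0 -0.04 0; 0 0 0 0 0",
)

```text
time_s: 3.65
tcp_pos: [0.4495, -0.2467, 0.0828]
tool_rot: [3.135, -0.107, 0.008]
contact_force: [0.5, 0.5, -1.8]
opening: 0.258
grip_force: 30.0
```

Emit:
carry_out(
  targets="0 -0.0098 -0.049 0 0; 0 -0.0098 -0.049 0 0; 0 -0.0098 -0.049 0 0; 0 -0.0098 -0.049 0 0.85; 0 0 0 0 0",
)

```text
time_s: 4.28
tcp_pos: [0.4197, -0.0436, 0.078]
tool_rot: [-3.137, 0.124, 0.006]
contact_force: [0.3, 0.0, -0.9]
opening: 0.261
grip_force: 30.0
```

```bash
python3 - <<'E'
from h import *
import cv2
go((.4216,-.047,.08),-.083)
im=bot.get_image("wrist")[:,:,::-1]
cv2.imwrite("pics/w2.png",cv2.resize(im[0:300,130:430],None,fx=2,fy=2,interpolation=cv2.INTER_CUBIC))
E
```

```text
t 4.275 tcp [ 0.4197 -0.0436  0.078 ] yaw -0.07886246576125293 tilt [-0.0037  0.0019 -1.    ] F [ 0.2923  0.0419 -0.8768] open 0.2612948642523177 29.999820291996002
shift tool [ 0.0022  0.0032 -0.002 ] turn 0.23706324947108137
```

View pics/w2.png

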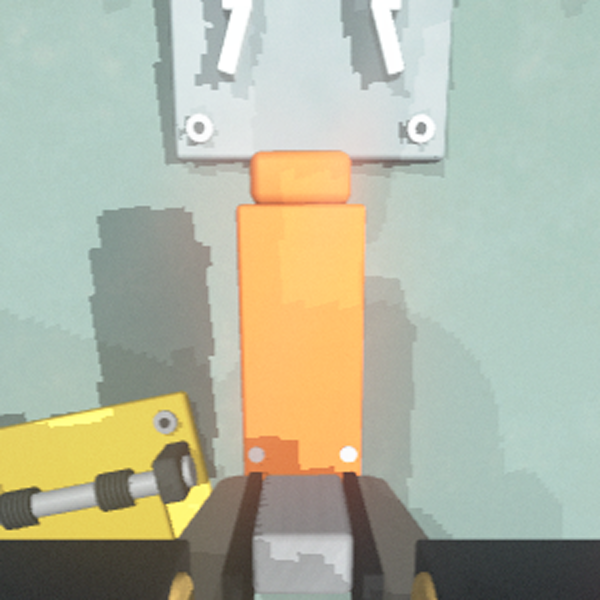

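The nose spans (252-350, 152). The bed's front corners are at (178,157) and (445,160), with its screws at (199,128) and (421,128). The flare tips are at (228,72) and (394,72), and the yellow press's corner is at (185,395).

```bash
python3 - <<'E'
from h import *
C=lambda p:crop(p,2,(130,0))
go((.4216,-.047,.08),-.083)
print("bed",wrist(C([(178,157),(445,160),(199,128),(421,128)]),.008))
print("tips",wrist(C([(228,72),(394,72)]),.018))
print("nose top",wrist(C([(252,152),(350,152),(239,206),(364,206)]),.073))
print("yellow",wrist(C([(185,395),(210,495)]),.008), wrist(C([(190,465)]),.03))
E
```

```text
t 4.325 tcp [ 0.4206 -0.0454  0.0786] yaw -0.08020427786613948 tilt [-0.0022  0.0006 -1.    ] F [ 0.7111  0.1911 -1.4574] open 0.260993168821635 29.999485909938812
shift tool [ 0.0011  0.0015 -0.0014] turn 0.1601830789615164
bed [[ 0.5325 -0.0082  0.008 ]
 [ 0.5236 -0.1066  0.008 ]
 [ 0.5417 -0.0172  0.008 ]
 [ 0.5352 -0.0981  0.008 ]]
tips [[ 0.5562 -0.0306  0.018 ]
 [ 0.5516 -0.0875  0.018 ]]
nose top [[ 0.5199 -0.0397  0.073 ]
 [ 0.5178 -0.066   0.073 ]
 [ 0.5065 -0.0348  0.073 ]
 [ 0.5038 -0.069   0.073 ]]
yellow [[ 0.4433  0.0005  0.008 ]
 [ 0.3997 -0.0046  0.008 ]] [[ 0.4203 -0.0027  0.03  ]]
```

Emit:
carry_out(
  targets="0 0.0160 0.0027 0.02 0.15; 0 0 0 0.015 0; 0 0 0 0 0; 0 0 0 0 0; 0 0 0 0 0",
)

```text
time_s: 4.95
tcp_pos: [0.4379, -0.051, 0.0457]
tool_rot: [3.138, -0.135, 0.002]
contact_force: [0.9, 0.3, -1.9]
opening: 0.26
grip_force: 30.0
```

```bash
python3 -c "
from h import *
go((.4371,-.0491,.0295),-.083)"
```

```text
t 4.95 tcp [ 0.4379 -0.051   0.0457] yaw -0.0860018616298396 tilt [ 0.0011 -0.0005 -1.    ] F [ 0.8554  0.2999 -1.8613] open 0.2595685398730422 29.99944567680359
shift tool [-0.001  -0.0019  0.0162] turn -0.1719940020720712
```

Emit:
carry_out(
  targets="0 -0.001 -0.002 0.01 -0.15; 0 0 0 0.006 0; 0 0 0 0 0; 0 0 0 0 0; 0 0 0 0 0",
)

```text
time_s: 5.58
tcp_pos: [0.4368, -0.0487, 0.0292]
tool_rot: [3.139, -0.131, 0.0]
contact_force: [-1.0, 0.8, -2.2]
opening: 0.261
grip_force: 30.0
```

```bash
python3 - <<'E'
from h import *
import cv2
go((.4371,-.0491,.0295),-.083)
im=bot.get_image("wrist")[:,:,::-1]
cv2.imwrite("pics/w3.png",cv2.resize(im[0:240,180:380],None,fx=2.5,fy=2.5,interpolation=cv2.INTER_CUBIC))
E
```

```text
t 5.575 tcp [ 0.4368 -0.0487  0.0292] yaw -0.08314905682514036 tilt [ 0.0002 -0.0001 -1.    ] F [-1.0268  0.7768 -2.1693] open 0.2605076651336607 29.99945104122162
shift tool [ 0.0003  0.0004 -0.0003] turn -0.008540326988161758
```

View pics/w3.png

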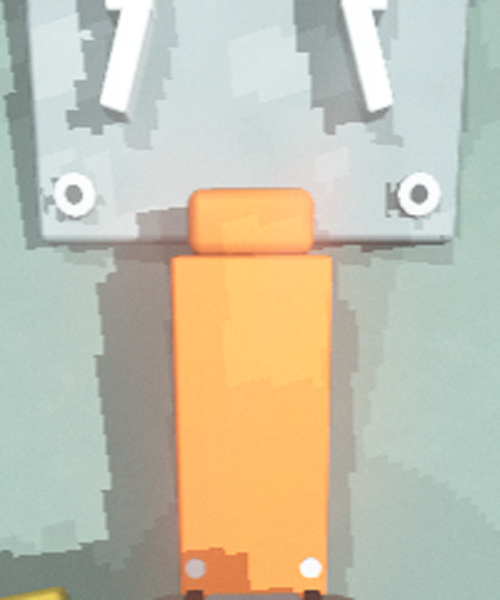

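The nose's middle is at x=251 and the channel's (flares, screws) at x≈246.5, so the spacer needs about 1.5 mm to the left. The axes are parallel.

Emit:
carry_out(
  targets="0 0.005 -0.0016 0 0; 0 0.01 0 0 0; 0 0.015 0 0 0; 0 0.015 0 0 0; 0 0 0 0 0",
)

```text
time_s: 6.25
tcp_pos: [0.4831, -0.0511, 0.0294]
tool_rot: [3.139, -0.13, 0.002]
contact_force: [0.2, -0.0, -2.3]
opening: 0.256
grip_force: 30.0
```

Emit:
carry_out(
  targets="0 0.012 0 0 0; 0 0.012 0 0 0; 0 0.012 0 0 0; 0 0 0 0 0",
)

```text
time_s: 6.75
tcp_pos: [0.5187, -0.054, 0.0293]
tool_rot: [3.139, -0.13, 0.001]
contact_force: [-0.1, 0.2, -2.0]
opening: 0.262
grip_force: 30.0
```

```bash
python3 - <<'E'
from h import *
import cv2
go((.5636,-.0596,.0295),-.083)
im=bot.get_image("wrist")[:,:,::-1]
cv2.imwrite("pics/w4.png",cv2.resize(im[60:260,160:400],None,fx=2.5,fy=2.5,interpolation=cv2.INTER_CUBIC))
E
```

```text
t 6.75 tcp [ 0.5187 -0.054   0.0293] yaw -0.08291298857131829 tilt [ 0.0009 -0.0003 -1.    ] F [-0.1226  0.1789 -1.9649] open 0.261853451096334 29.99956101179123
shift tool [ 0.0452  0.0018 -0.0001] turn 0.00498538763286572
```

View pics/w4.png

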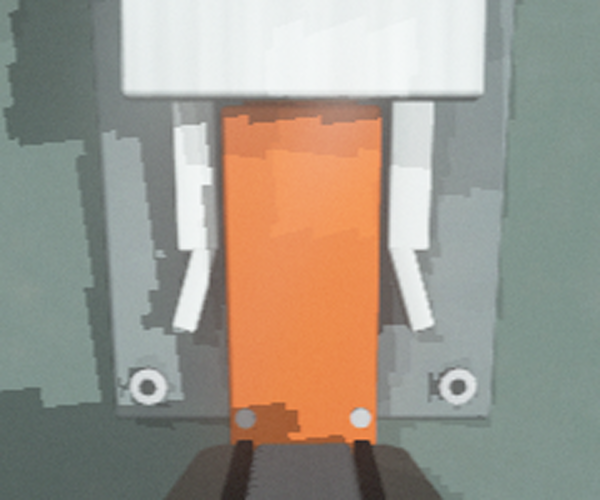

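The tongue (222-383) is centred between the rails (about 213-391) and its nose is under the plate. I'll keep going.

Emit:
carry_out(
  targets="0 0.012 0 0 0; 0 0.012 0 0 0; 0 0.010 0 0 0; 0 0.006 0 0 0; 0 0 0 0 0",
)

```text
time_s: 7.42
tcp_pos: [0.5578, -0.0571, 0.0291]
tool_rot: [3.139, -0.13, 0.0]
contact_force: [-0.1, 0.5, -1.6]
opening: 0.263
grip_force: 30.0
```

Emit:
carry_out(
  targets="0 0.002 0 0 0; 0 0.002 0 0 0; 0 0 0 0 0; 0 0 0 0 0",
)

```text
time_s: 7.92
tcp_pos: [0.5614, -0.0574, 0.0291]
tool_rot: [-3.139, 0.131, 0.0]
contact_force: [-0.8, 0.6, -2.7]
opening: 0.258
grip_force: 30.0
```

Emit:
carry_out(
  targets="0 0.0015 0 0 0; 0 0.0015 0 0 0; 0 0 0 0 0; 0 0 0 0 0",
)

```text
time_s: 8.43
tcp_pos: [0.564, -0.0576, 0.029]
tool_rot: [-3.139, 0.131, 0.001]
contact_force: [-2.4, 0.3, -0.3]
opening: 0.257
grip_force: 30.0
```

Emit:
carry_out(
  targets="0 0.001 0 0 0; 0 0.001 0 0 0; 0 0 0 0 0; 0 0 0 0 0",
)

```text
time_s: 8.93
tcp_pos: [0.5642, -0.0574, 0.0285]
tool_rot: [-3.138, 0.13, 0.008]
contact_force: [-8.1, 0.1, 2.5]
opening: 0.258
grip_force: 30.0
```

It is against the stop, at the predicted position (0.564). I'll seat it on the bed and release.

Emit:
carry_out(
  targets="0 0.001 0 0.0008 0; 0 0 0 0 0; 0 0 0 0 0",
)

```text
time_s: 9.3
tcp_pos: [0.5642, -0.0573, 0.028]
tool_rot: [-3.138, 0.129, 0.013]
contact_force: [-13.9, 1.3, 9.2]
opening: 0.262
grip_force: 30.0
```

Emit:
carry_out(
  targets="40 0 0 0 0; 45 0 0 0 0; 45 0 0 0 0; 45 0 0 0 0",
)

```text
time_s: 9.8
tcp_pos: [0.5677, -0.058, 0.0284]
tool_rot: [3.139, -0.131, 0.001]
contact_force: [-0.1, 0.1, -1.1]
opening: 0.449
grip_force: 0.0
```

Emit:
carry_out(
  targets="45 0 0 -0.03 0; 45 0 0 -0.05 0; 0 0 0 -0.04 0; 0 0 0 0 0; 0 0 0 0 0",
)

```text
time_s: 10.42
tcp_pos: [0.5669, -0.0578, 0.1474]
tool_rot: [-3.139, 0.131, 0.002]
contact_force: [0.1, -0.9, -0.1]
opening: 0.147
grip_force: 0.0
```

```bash
python3 - <<'E'
from h import *
import cv2
go((.6415,-.066,.06),-.083)
im=bot.get_image("wrist")[:,:,::-1]
cv2.imwrite("pics/w5.png",cv2.resize(im[0:300,130:430],None,fx=2,fy=2,interpolation=cv2.INTER_CUBIC))
E
```

```text
t 10.425 tcp [ 0.5669 -0.0578  0.1474] yaw -0.08314826323012672 tilt [-0.0011  0.0004 -1.    ] F [ 0.1277 -0.9394 -0.0626] open 0.14651487237778524 0.0
shift tool [0.0751 0.002  0.0874] turn -0.008494857343237872
```

View pics/w5.png

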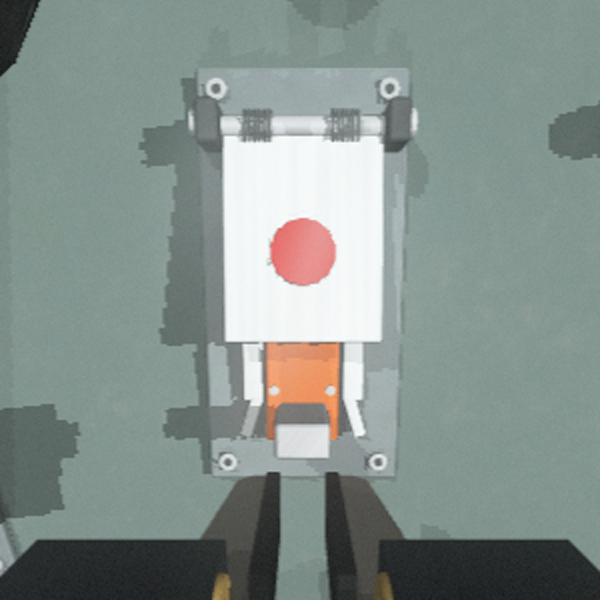

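The spacer is in, with its grip top at (276-329, 424-458). The red pad is at (303,252) and the plate's front edge at row 341.

```bash
python3 - <<'E'
from h import *
C=lambda p:crop(p,2,(130,0))
p=wrist(C([(303,252)]),.038)
g=wrist(C([(276,424),(329,424),(276,458),(329,458)]),.068).mean(0)
e=wrist(C([(225,341),(382,341)]),.042).mean(0)
print(p,g,e,np.linalg.norm((e-g)[:2]))
go(np.r_[p[0,:2],.06])
E
```

```text
[[ 0.6421 -0.0642  0.038 ]] [ 0.5637 -0.0575  0.068 ] [ 0.6033 -0.0612  0.042 ] 0.03980730279947506
t 10.475 tcp [ 0.5664 -0.0576  0.1467] yaw -0.08318645017310301 tilt [-0.0026  0.0009 -1.    ] F [-0.2489 -0.0686 -0.4963] open 0.10673694811290649 0.0
shift tool [0.0762 0.0003 0.0865] turn None
```

Emit:
carry_out(
  targets="0 0.0375 0 0 0; 0 0.038 0 0.02 0; 0 0 0 0.04 0; 0 0 0 0.02 0; 0 0 0 0 0",
)

```text
time_s: 11.1
tcp_pos: [0.6403, -0.0635, 0.0654]
tool_rot: [-3.137, 0.131, 0.009]
contact_force: [0.9, 0.3, 0.7]
opening: 0.004
grip_force: 0.0
```

Emit:
carry_out(
  targets="0 0 0 0.01 0; 0 0 0 0.01 0; 0 0 0 0.008 0; 0 0 0 0 0; 0 0 0 0 0",
)

```text
time_s: 11.72
tcp_pos: [0.6428, -0.0642, 0.0406]
tool_rot: [3.139, -0.131, 0.0]
contact_force: [0.7, -0.6, -0.0]
opening: 0.004
grip_force: 0.0
```

Emit:
carry_out(
  targets="0 0 0 0.003 0; 0 0 0 0.003 0; 0 0 0 0.002 0; 0 0 0 0.0015 0; 0 0 0 0 0",
)

```text
time_s: 12.35
tcp_pos: [0.6417, -0.0642, 0.0308]
tool_rot: [-3.139, 0.13, 0.004]
contact_force: [-4.8, 0.6, 5.4]
opening: 0.003
grip_force: 3.0
```

Emit:
carry_out(
  targets="0 0 0 0.001 0; 0 0 0 0.0005 0; 0 0 0 0 0; 0 0 0 0 0",
)

```text
time_s: 12.85
tcp_pos: [0.6417, -0.0641, 0.0296]
tool_rot: [-3.139, 0.13, 0.004]
contact_force: [-6.0, 0.3, 8.0]
opening: 0.003
grip_force: 3.6
```

Emit:
carry_out(
  targets="0 -0.0005 0 0.0005 0; 0 0 0 0.0005 0; 0 0 0 0 0; 0 0 0 0 0",
)

```text
time_s: 13.35
tcp_pos: [0.6417, -0.0642, 0.0294]
tool_rot: [3.139, -0.13, -0.002]
contact_force: [-6.8, 0.7, 10.4]
opening: 0.008
grip_force: 5.2
```

Emit:
carry_out(
  targets="0 -0.001 0 0.0005 0; 0 0 0 0.0005 0; 0 0 0 0.0005 0; 0 0 0 0 0; 0 0 0 0 0",
)

```text
time_s: 13.98
tcp_pos: [0.6417, -0.0642, 0.0293]
tool_rot: [3.139, -0.13, 0.001]
contact_force: [-6.6, 2.4, 17.0]
opening: 0.003
grip_force: 8.0
```

Force rose to 17 N with the height stuck at 29.3 mm, so the plate bears on the spacer. One last look.

```bash
python3 - <<'E'
from h import *
import cv2
im=bot.get_image("side")[:,:,::-1]
cv2.imwrite("pics/s9.png",cv2.resize(im[175:290,240:400],None,fx=4.6,fy=4.6,interpolation=cv2.INTER_CUBIC))
print([np.round(bot.state()[k],2) for k in("time_s","tcp_pos","contact_force","moment")])
E
```

```text
[np.float64(14.02), array([ 0.64, -0.06,  0.03]), array([-7.26,  0.97, 15.83]), array([ 0.31,  1.4 , -0.01])]
```

View pics/s9.png

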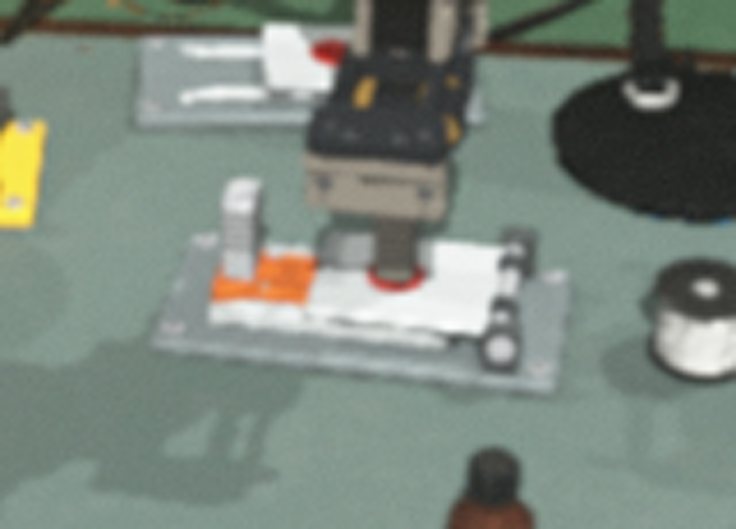

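The plate lies level on the spacer (front edge around x=310, rows 300-320), the grip at (240,230) is upright, and the fingertips are on the pad at (397,275). Handing in.

```bash
python3 -c "
from plant import bot
print(bot.hand_in())"
```

```text
the job is handed in; nothing more can be done
None
```

The orange spacer is fully home in the tall press and released, its plate is held level on it with about 16 N, and I handed the job in at about 14 s; no verdict came back.

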